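# Draw the due filter plate from under its cover and present it

### The job

Beside the microscope stand two filter boxes; the one whose indicator pin stands up has a filter plate due for cleaning. Swing that box's cover open past upright, so that it stays open, draw the filter plate out of its slot by its tab, and finish holding the plate still and upright in the gripper about 10 cm above the middle of the lens tissue pad: do not put it down or let go. Leave the other box shut, and do not shift the pad or the small things around.

Things in the scene. Friction and masses are not known exactly. Their poses are not given: they have to be found in the camera images.
- box_a: grey fixed filter box, 72 (x) x 68 (y) x 40 mm; its twin is the other. With its white hood-shaped cover shut, 76 mm high. Origin: centre of the underside, on the worktop; z up; -x is its front, where the handle is; yaw varies. Top face: slot 51 (x) x 9 (y) mm, 35 deep, centred at (-4, 0) mm, holding the plate. Boss at (-22, -43) mm, 18 wide, 30 high, carries its indicator pin.
- flap_a (a joint): angle of the cover of box_a: 0 shut, 1.57 upright, 2.0 stop; up to 0.06 at the start. Turns about the box's y axis, up and back; a stiff hinge (0.12 N m) keeps it at any angle. Hollow hood 72 long, 68 wide, 36 mm high, 0.12 kg, open below.
- hinge_a (a point): middle of the hinge axis of cover a, at (36, 0, 40) mm in the frame of box_a; it does not move
- grip_a (a point): middle of cover a's handle: a round steel bar about 10 mm thick, 52 mm between its posts' centres, parallel to the box's y axis, 45 mm in front of the cover's front face. Shut, it is 117 mm in front of the hinge and 16 mm above it (56 mm above the worktop); it moves on an arc of 118 mm radius about the hinge and may turn between the fingers.
- filter_a: plate hidden under the cover of box_a: aluminium frame 48 (x) x 6 (y) x 35 mm (z) with a glass pane; on top a black tab 24 (x) x 10 (y) x 28 mm (z = 35 to 63), gripped across its 10 mm. 0.05 kg, loose. Origin: centre of the frame's underside, z up. In the slot the origin is 5 mm above the worktop; the tab spans heights 40 to 68 mm, above the box's top face.
- box_b: grey fixed filter box, 72 (x) x 68 (y) x 40 mm; its twin is the other. With its white hood-shaped cover shut, 76 mm high. Origin: centre of the underside, on the worktop; z up; -x is its front, where the handle is; yaw varies. Top face: slot 51 (x) x 9 (y) mm, 35 deep, centred at (-4, 0) mm, holding the plate. Boss at (-22, -43) mm, 18 wide, 30 high, carries its indicator pin.
- flap_b (a joint): angle of the cover of box_b: 0 shut, 1.57 upright, 2.0 stop; up to 0.06 at the start. Turns about the box's y axis, up and back; a stiff hinge (0.12 N m) keeps it at any angle. Hollow hood 72 long, 68 wide, 36 mm high, 0.12 kg, open below.
- hinge_b (a point): middle of the hinge axis of cover b, at (36, 0, 40) mm in the frame of box_b; it does not move
- grip_b (a point): middle of cover b's handle: a round steel bar about 10 mm thick, 52 mm between its posts' centres, parallel to the box's y axis, 45 mm in front of the cover's front face. Shut, it is 117 mm in front of the hinge and 16 mm above it (56 mm above the worktop); it moves on an arc of 118 mm radius about the hinge and may turn between the fingers.
- filter_b: plate hidden under the cover of box_b: aluminium frame 48 (x) x 6 (y) x 35 mm (z) with a glass pane; on top a black tab 24 (x) x 10 (y) x 28 mm (z = 35 to 63), gripped across its 10 mm. 0.05 kg, loose. Origin: centre of the frame's underside, z up. In the slot the origin is 5 mm above the worktop; the tab spans heights 40 to 68 mm, above the box's top face.
- pin_raised: raised indicator pin: steel, cap 15 mm wide, standing 40 mm out of the boss at the side of one of the two boxes, 48 mm from that box's middle; top 70 mm above the worktop. Origin: on the boss, 30 mm above the worktop. Fixed. Which box it is at changes.
- pin_sunk: the pushed-down indicator pin: a steel disc 11 mm wide, only 3 mm proud of the boss of the other box. Origin on the boss, 30 mm above the worktop. Fixed.
- tissue_book: lens tissue pad: a flat booklet 65 (x) x 100 (y) x 9 mm, loose on the worktop beside or between the boxes. Origin: centre of its underside.
- usb_stick: bystander: black memory stick, 52 x 18 x 8 mm, flat at the front of the worktop; origin centre of the underside
- coverslip_box: bystander: small white plastic box, 64 x 34 x 18 mm, at the front of the worktop; origin centre of the underside
- vial: bystander: vial with a black cap, 18 mm across, 58 mm tall, behind the boxes; origin centre of the underside
Things that resemble listed ones, but are neither listed nor needed, are in the scene too. What is shaped like the tissue_book but brown is not meant.

How it is judged:
On the way, in this order (a step that is already met when the one before it is completed fails the run):
1. the cover of the box with the raised pin is swung open past 1.5 rad, its filter plate still in the slot (((horizontal distance between pin_raised and box_a below 0.08 m and value of joint flap_a above 1.5 rad and z of filter_a in the frame of box_a below 0.03 m) or (horizontal distance between pin_raised and box_b below 0.08 m and value of joint flap_b above 1.5 rad and z of filter_b in the frame of box_b below 0.03 m))), for 0.2 s.
2. its filter plate is drawn out, held by the fingers (((horizontal distance between pin_raised and box_a below 0.08 m and z of filter_a in the frame of box_a above 0.05 m and contact force between the fingers and filter_a above 0.3 N) or (horizontal distance between pin_raised and box_b below 0.08 m and z of filter_b in the frame of box_b above 0.05 m and contact force between the fingers and filter_b above 0.3 N))), for 0.2 s.
At the end, for the whole second after the job is handed in: The due box's filter plate is held by the fingers, still, upright within 0.26 rad, lower edge 60 to 180 mm above the worktop, within 40 mm sideways of the pad's centre, touching no box; its cover stands beyond 1.5 rad; the other cover is under 0.2 rad, its plate in the slot (((horizontal distance between pin_raised and box_a below 0.08 m and value of joint flap_a above 1.5 rad and value of joint flap_b below 0.2 rad and z of filter_b in the frame of box_b below 0.02 m and contact force between the fingers and filter_a above 0.3 N and height (world z) of filter_a between 0.06 and 0.18 m and horizontal distance between filter_a and tissue_book below 0.04 m and angle between filter_a's own z axis and vertical below 0.26 rad and linear speed of filter_a below 0.03 m/s and contact force between filter_a and box_a below 0.1 N and contact force between filter_a and box_b below 0.1 N) or (horizontal distance between pin_raised and box_b below 0.08 m and value of joint flap_b above 1.5 rad and value of joint flap_a below 0.2 rad and z of filter_a in the frame of box_a below 0.02 m and contact force between the fingers and filter_b above 0.3 N and height (world z) of filter_b between 0.06 and 0.18 m and horizontal distance between filter_b and tissue_book below 0.04 m and angle between filter_b's own z axis and vertical below 0.26 rad and linear speed of filter_b below 0.03 m/s and contact force between filter_b and box_b below 0.1 N and contact force between filter_b and box_a below 0.1 N))); the arm keeps its last pose, push and grip.
It fails at once if the other box's cover is opened ((horizontal distance between pin_raised and box_a below 0.08 m and value of joint flap_b above 0.25 rad) or (horizontal distance between pin_raised and box_b below 0.08 m and value of joint flap_a above 0.25 rad)).
It fails at once if the lens tissue pad or a bystander is shifted by more than 3 cm (distance of any of tissue_book, usb_stick, coverslip_box, vial from where it was at the start of the episode above 0.03 m).
It also fails if it takes over 58 s, if anything falls off the work surface, if the arm or the gripper's body presses on something with over 40 N, if the wrist force passes 120 N, or if a joint passes its speed limit or range.

### The arm

A 6-joint arm with a two-finger parallel gripper is mounted at the origin on a cart in front of the work surface, level with it; the furniture and walls round the work are solid. World frame = base frame: x ahead of the robot, y to its left, z up, the work surface at z = 0. Lengths are in m, angles in rad, forces in N, time in s.
With the tool pointing down it reaches from about 0.35 to 0.775 m from the base axis. Payload 5.5 kg.
Tool frame: the origin (TCP) lies between the finger pads; the fingertips stand 19 mm ahead of it and the grasp point (between the pads) is the TCP; z points along the fingers, y is the line along which they close (so a half turn about z gives the same grasp; the last joint's range is limited). The gripper opens to 85 mm and grips with 20 to 120 N. Pads are 22 mm wide; open, the fingers measure 114 mm over their backs; the gripper's body (76 mm by 85 mm) begins 54 mm behind the grasp point. The pads swing forward as they close: fully open they stand 13 mm farther back than shut.
Start: joints at [1.157, 0.313, 0.046, 1.304, 0, 1.431], TCP at [0.155, 0.554, 0.25] pointing down, gripper open.
Joint ranges: [-2.76, 2.76], [-0.86, 1.69], [-1.03, 1.26], [-2.2, 2.34], [-1.47, 1.5], [-3.14, 3.14]. Speed limits (rad/s): [2.57, 2.57, 3.14, 3.14, 3.14, 3.14].

### API

Orientations are given as a unit quaternion [w, x, y, z].
In Python, from workcell import env gives the robot as it stands.
- The arm moves only by the tool carry_out, never from a script. Its argument "increments" is a list that holds one entry, the list of rows, each a list of 6 numbers: the shift along the tool's x, y, z each as a share of 50 cm, from -1 to 1, then the turn, a rotation vector about the tool's x, y, z each as a share of 2 pi rad, from -1 to 1. In form: [[[x, y, z, ax, ay, az], ...]]. A call has 1 to 5 rows; each row is the pose to reach, as a shift and turn from the pose commanded when the call began, along the tool's axes at that moment, turning the shorter way round; what a row does not reach only later rows make up. A row lasts 1/8 s, in which the tool goes at most 62.5 mm and 10.7 degrees, less where a joint would pass 70% of its speed; a pose out of reach is approached as far as the arm can. A call with a number of a shift or a turn outside -1 to 1 is refused whole. A call with a gripper value outside its range is refused whole. "jaw" is the closure, from 0 (fully open) to 1 (shut), set as the call begins (left out, the last holds). The fingers move at their own pace and stop on an object; "squeeze" is the grip in N (left out, the last holds). Time passes only in rows, so rows that repeat a pose let the fingers close. It gives the time, the measured TCP pose, the force, the opening and the grip force at its end, in the units of the state.
- env.get_state(): the state, without advancing time (a new reading comes with each control period).
- env.read_camera(name): name is "scene" or "top"; returns a dict with "frame" (480x640x3 uint8, blue, green, red), "z_map" (480x640 float32, m along the optical axis (not along the pixel's ray), 0 where there is no reading), "intrinsics" (3x3 intrinsics, pixels), "R" (3x3) and "t" (3): a world point X has camera coordinates R X + t. Camera axes: x right, y down, z forward; pixel columns grow to the right and rows downward; lengths in m; the calibration is good to about 2 mm. A picture is of the moment at which its call begins.
- env.hand_in(): hands the job in; it is judged then, once.
Trained networks look in the newest picture that a camera, given by its name, has taken for a name from the list of things; names that differ only in an ending like _2 or _b are one class to them, and where a whole thing is asked for, a point or a joint stands for the part that bears it (a point fixed in the world has none). Each returns a list of dicts, best first, with "score" (0 to 1); they miss things now and then, are a little off and sometimes report something else, mostly with a low value. They report only what shows in the picture. A call takes as long as a camera call. They do not tell look-alikes from the thing itself.
- env.find_in(camera, name): "position" ([x, y, z] in m, in world coordinates, good to about 4 mm: the middle of the surface that is visible of it).
The state is a dict: "clock": time; "joint_pos": joint angles; "qvel": joint speeds; "tau": joint torques, N m; "tcp_pos": TCP position; "orientation": TCP orientation; "wrist_force": force on the tool from outside, world axes, zero at the start; "ft_torque": the same for the moment, N m; "finger_gap": finger opening in m; "grip_force": force on a finger pad.
Only numpy, scipy, OpenCV 4.12 (cv2) and the standard library are available. Lean on these libraries where they do the work, as an engineer would, in place of code of your own. Each camera call takes 0.05 s, during which the arm holds its last target. There are 200 camera calls.

## Working session

There is one attempt and no reset: what is moved stays moved. The work goes in short steps, Python scripts to look and compute and a tool call to move; the robot and the scene stay as the last step left them, time stands still between calls to the robot, and variables do not carry over. Pictures are saved under pics/ and viewed, at most 10 in all, crops included, and the job is handed in when it is done.

Besides the shell and the picture viewer there is one more tool, called after "Request:" as a command line: name --argument value ..., lists and objects as JSON in quotes. carry_out: Moves the arm, as the interface text tells. Its arguments: {"type":"object","properties":{"increments":{"type":"array","items":{"type":"array","items":{"type":"array","items":{"type":"number","minimum":-1,"maximum":1}}}},"jaw":{"type":"number"},"squeeze":{"type":"number"}},"required":["increments"]}

```bash
ls; mkdir -p pics
cat > h.py <<'E'
import numpy as np, cv2
from workcell import env
def cam(n,save=None):
    c=env.read_camera(n)
    if save: cv2.imwrite(save,c["frame"])
    return c
def pts(c):
    z=c["z_map"]; v,u=np.mgrid[:480,:640]
    K=c["intrinsics"]
    P=np.stack([(u-K[0,2])*z/K[0,0],(v-K[1,2])*z/K[1,1],z],-1)
    W=(P-c["t"])@c["R"]
    W[z<=0]=np.nan
    return W
E
python3 - <<'E'
from h import *
print(env.get_state())
for n in("scene","top"):
    c=cam(n,f"pics/{n}0.png"); print(n,c["intrinsics"],c["R"],c["t"])
    for k in ["box_a","grip_a","pin_raised","pin_sunk","tissue_book","usb_stick","coverslip_box","vial","flap_a","filter_a"]:
        print(k,[(np.round(d["position"],3).tolist(),round(d["score"],2)) for d in env.find_in(n,k)])
E
```

```text
pics
{'clock': 0.0, 'joint_pos': array([1.15741292e+00, 3.14009602e-01, 4.49805733e-02, 1.30360662e+00,
       1.92300386e-05, 1.43117879e+00]), 'qvel': array([-1.19380043e-03, -9.19731150e-04, -2.87094164e-03, -1.06470545e-03,
        2.88880521e-05,  8.68726652e-04]), 'tau': array([-8.36770305e-04, -4.80623996e+01,  2.98533332e+01,  1.95038854e-02,
       -3.67490766e-04, -8.04715398e-06]), 'tcp_pos': array([0.15527631, 0.55314106, 0.24940426]), 'orientation': array([-2.60307998e-04,  1.36455825e-01,  9.90645730e-01, -8.82101845e-04]), 'wrist_force': array([-0.70009439, -0.26322081,  0.34608957]), 'ft_torque': array([ 0.01565081,  0.01405859, -0.06102353]), 'grip_force': 0.0, 'finger_gap': 0.08566198200325652}
scene [[545.21785691   0.         320.61497984]
 [  0.         545.21785691 236.06463276]
 [  0.           0.           1.        ]] [[ 0.80885262 -0.5877342  -0.0180542 ]
 [-0.27138542 -0.34589634 -0.89816795]
 [ 0.52163914  0.73138515 -0.43928166]] [-0.44725281  0.21837845  1.00437636]
box_a [([0.484, -0.401, 0.061], 0.98), ([0.498, -0.207, 0.059], 0.85)]
grip_a [([0.489, -
[... 506 characters left out ...]
458]
 [  0.           0.           1.        ]] [[-0.04129125 -0.99913852  0.00415291]
 [-0.97606637  0.03944883 -0.213865  ]
 [ 0.21351694 -0.01288427 -0.9768544 ]] [1.77385864e-04 5.49649986e-01 1.16240508e+00]
box_a [([0.517, -0.185, 0.078], 0.98), ([0.499, -0.375, 0.075], 0.79)]
grip_a [([0.497, -0.381, 0.077], 0.83), ([0.523, -0.188, 0.077], 0.59)]
pin_raised []
pin_sunk []
tissue_book [([0.498, -0.044, 0.007], 0.69), ([0.473, 0.403, 0.011], 0.57)]
usb_stick [([0.519, -0.185, 0.077], 0.59), ([0.411, -0.114, 0.009], 0.52)]
coverslip_box [([0.425, -0.287, 0.021], 0.83)]
vial [([0.658, -0.11, 0.054], 0.61)]
flap_a [([0.499, -0.378, 0.078], 0.84), ([0.519, -0.186, 0.076], 0.73)]
filter_a []
```

View pics/scene0.png

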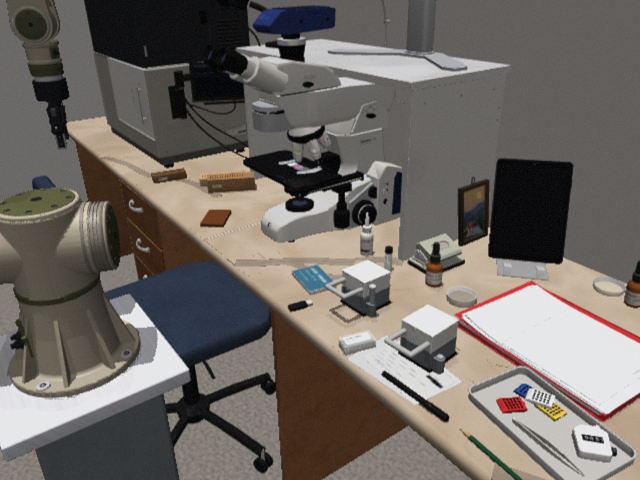

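View pics/top0.png

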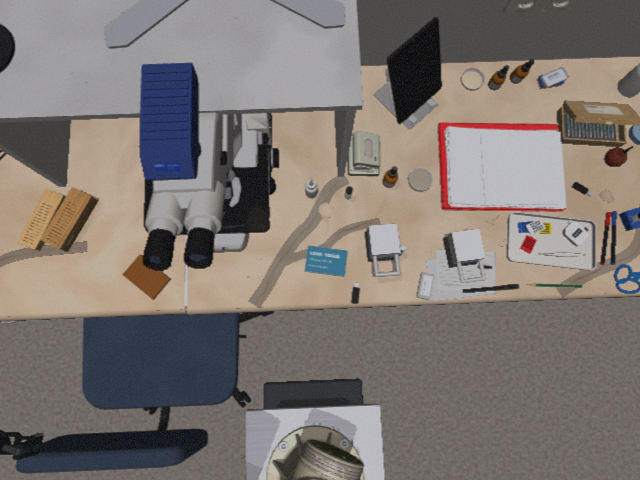

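The scene view shows two boxes at (365,287) and (430,335). What looks like a raised pin is at (371,298), beside the left box. The blue tissue pad is at (313,278), and the brown look-alike is at (215,217). I'll check the pin in one close crop and measure the geometry.

Run:
```python
from h import *
s=cam("scene");t=cam("top")
a=cv2.resize(s["frame"][250:380,290:480],(760,520),interpolation=cv2.INTER_CUBIC)[:, :]
b=cv2.resize(t["frame"][210:300,300:500],(760,342),interpolation=cv2.INTER_CUBIC)
cv2.imwrite("pics/crop.png",cv2.resize(np.vstack([a,b]),(650,590)))
for n,c in(("scene",s),("top",t)):
    W=pts(c);x,y,z=W[...,0],W[...,1],W[...,2]
    for nm,yr in(("L",(-.28,-.10)),("R",(-.47,-.30))):
        m=(x>.38)&(x<.62)&(y>yr[0])&(y<yr[1])
        tm=m&(z>.068)&(z<.09)&(x>.46)
        P=W[tm]; r=cv2.minAreaRect((P[:,:2]*1000).astype(np.float32)); print(n,nm,"top",len(P),r,np.median(P[:,2]))
        hm=m&(z>.045)&(z<.066)&(x<.475)
        P=W[hm]
        if len(P)>3: print(n,nm,"handle",len(P),P.mean(0),P.min(0),P.max(0),cv2.minAreaRect((P[:,:2]*1000).astype(np.float32)))
    hsv=cv2.cvtColor(c["frame"],cv2.COLOR_BGR2HSV)
    bm=(hsv[...,0]>90)&(hsv[...,0]<115)&(hsv[...,1]>100)&(x>.4)&(x<.6)&(y>-.15)&(y<.05)&(z<.03)
    P=W[bm];print(n,"pad",len(P),cv2.minAreaRect((P[:,:2]*1000).astype(np.float32)),np.median(P[:,2]))
    pm=(x>.46)&(x<.55)&(y<-.225)&(y>-.26)&(z>.02)
    P=W[pm];print("pinL",len(P),P.mean(0) if len(P) else 0,P.max(0) if len(P) else 0, P[P[:,2]>.06].mean(0))
    pm=(x>.44)&(x<.55)&(y<-.405)&(y>-.45)&(z>.02)
    P=W[pm];print("pinR",len(P),P.mean(0) if len(P) else 0,P.max(0) if len(P) else 0)
```

```text
scene L top 770 ((529.595703125, -196.93983459472656), (75.43309783935547, 85.34642791748047), 2.934993028640747) 0.076385180433818
scene L handle 205 [ 0.45463427 -0.19535404  0.06188586] [ 0.4431634  -0.2254117   0.05570959] [ 0.47468269 -0.16277601  0.06590442] ((459.5140380859375, -194.18850708007812), (31.573854446411133, 62.16704177856445), 1.219616413116455)
scene R top 1111 ((508.0993347167969, -387.5395812988281), (74.10110473632812, 70.4571762084961), 5.834202289581299) 0.07590216202873205
scene R handle 614 [ 0.45033058 -0.39319357  0.05849591] [ 0.42005128 -0.42572481  0.0450319 ] [ 0.47497803 -0.35485526  0.06590511] ((448.3630676269531, -390.9283447265625), (53.64430618286133, 68.57915496826172), 4.052981853485107)
scene pad 488 ((478.761962890625, -75.28369140625), (164.65371704101562, 80.80339050292969), 60.674007415771484) 0.008950293290722701
pinL 197 [ 0.50727326 -0.23390427  0.04478353] [ 0.53655318 -0.22501184  0.0769629 ] [ 0.5078531  -0.23375094  0.0680408 ]
pinR 1240 [ 0.49861122 -0.41958421  0.05296013] [ 0.5488962  -0.40511828  0.07844868]
top L top 903 ((51
[... 363 characters left out ...]
892 ((510.6563415527344, -382.5902099609375), (72.25471496582031, 71.56700897216797), 5.1836371421813965) 0.07664092174857391
top R handle 265 [ 0.44599706 -0.38730604  0.06060302] [ 0.42396966 -0.42074528  0.04562657] [ 0.4749329  -0.35316584  0.06589378] ((450.9918212890625, -387.61798095703125), (51.78539276123047, 64.9482192993164), 4.614964485168457)
top pad 843 ((497.94427490234375, -47.408668518066406), (96.92838287353516, 63.865562438964844), 79.9877700805664) 0.009851896281665481
pinL 38 [ 0.51001298 -0.22999218  0.05820906] [ 0.51782337 -0.22535219  0.07410714] [ 0.51188314 -0.22994994  0.07056495]
pinR 230 [ 0.49302831 -0.41179479  0.07055408] [ 0.54834215 -0.4050148   0.08160519]
```

View pics/crop.png

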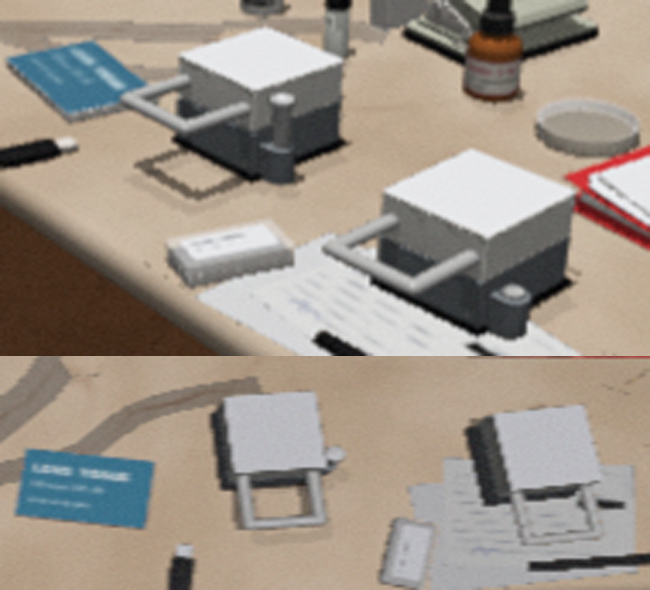

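The crop confirms it: the left box, upper left of the crop, has the raised pin (crop 283,130). The right box's pin is sunk (crop 515,293), and the blue "LENS TISSUE" pad lies left of the due box. Next I'll refine the box pose and check clearance to the microscope.

```bash
cat >> h.py <<'E'
from scipy.spatial.transform import Rotation as Ro
def q2R(q): return Ro.from_quat([q[1],q[2],q[3],q[0]])
def down(yawdeg): # tool pointing down, tool y at yaw
    y=np.array([np.cos(np.radians(yawdeg)),np.sin(np.radians(yawdeg)),0]); z=np.array([0,0,-1.]); return Ro.from_matrix(np.stack([np.cross(y,z),y,z],1))
def rows(targets,start=None):
    """targets: list of (pos,Rotation); prints rows relative to start (default measured)"""
    if start is None:
        s=env.get_state(); start=(s["tcp_pos"],q2R(s["orientation"]))
    p0,R0=start
    for p,R in targets:
        d=R0.inv().apply(np.array(p)-p0)/.5; w=(R0.inv()*R).as_rotvec()/(2*np.pi)
        print(np.round(np.r_[d,w],3).tolist())
E
python3 - <<'E'
from h import *
s=cam("scene");t=cam("top")
for n,c in(("scene",s),("top",t)):
    W=pts(c);x,y,z=W[...,0],W[...,1],W[...,2]
    m=(x>.48)&(x<.58)&(y>-.2235)&(y<-.13)&(z>.072)&(z<.09)
    P=W[m];r=cv2.minAreaRect((P[:,:2]*1000).astype(np.float32));print(n,r,P[:,:2].min(0),P[:,:2].max(0))
    # slope of the top z vs x
    A=np.c_[P[:,:2],np.ones(len(P))];print("plane",np.linalg.lstsq(A,P[:,2],rcond=None)[0])
    h=(x>.42)&(x<.462)&(y>-.24)&(y<-.13)&(z>.04)&(z<.075)
    P=W[h];print("bar",len(P),P.mean(0),P.min(0),P.max(0),np.polyfit(P[:,1],P[:,0],1))
    h=(y>-.05)&(y<.55)&(z>.06)&(x>.2)&(x<.65)
    P=W[h]
    for a in np.arange(-.05,.55,.1):
        Q=P[(P[:,1]>=a)&(P[:,1]<a+.1)]
        if len(Q): print("obst",round(a,2),np.percentile(Q[:,0],1),Q[:,2].max())
E
```

```text
scene ((529.8181762695312, -188.1508026123047), (75.28861999511719, 70.38421630859375), 1.3034145832061768) [ 0.49154399 -0.22343268] [ 0.56808304 -0.15295779]
plane [-0.01776409  0.00186703  0.08634839]
bar 155 [ 0.4499583  -0.19534574  0.06221803] [ 0.44234298 -0.22444093  0.05639775] [ 0.46198266 -0.16356774  0.0667537 ] [-0.02839128  0.44441218]
obst 0.05 0.4284741604365293 0.4828101664087132
obst 0.15 0.42210791933985436 0.5530559729306215
obst 0.25 0.5367812392219489 0.47792369885317576
obst 0.35 0.5591118872248076 0.1733430421910861
top ((533.0050659179688, -186.1639404296875), (73.63430786132812, 70.8606948852539), 2.8372135162353516) [ 0.49610221 -0.22277679] [ 0.56937526 -0.14915604]
plane [-0.02384802  0.00109816  0.09057255]
bar 128 [ 0.45274999 -0.18740533  0.06429641] [ 0.44627636 -0.21897003  0.05791383] [ 0.46153919 -0.15826873  0.07226286] [-0.02668799  0.44774852]
obst 0.05 0.43593398280238393 0.47972280892703567
obst 0.15 0.42286498894244823 0.5582380010055062
obst 0.25 0.4252285226301244 0.4800856411960962
obst 0.35 0.5578414370382558 0.17822883789230007
```

```bash
cat > plan.py <<'E'
from h import *
s=env.get_state(); p0=s["tcp_pos"]; 
def pol(a,r,z): return np.array([r*np.cos(np.radians(a)),r*np.sin(np.radians(a)),z])
key=[(p0,74.3)]+[(pol(74,.37,.26),74.3)]+[(pol(a,.365,.26),y) for a,y in((62,62),(50,52),(40,43),(30,34),(20,24),(10,15),(0,5),(-10,1.7))]+[(np.array([.45,-.19,.2]),1.7)]
pts_=[key[0]]
for (a,ya),(b,yb) in zip(key,key[1:]):
    n=int(np.ceil(max(np.linalg.norm(b-a)/.06,abs(yb-ya)/10.3)))
    pts_+=[(a+(b-a)*k/n,ya+(yb-ya)*k/n) for k in range(1,n+1)]
print(len(pts_)-1)
st=(p0,q2R(s["orientation"]))
tg=[(p,down(y)) for p,y in pts_[1:]]
for i in range(0,len(tg),5):
    print("call"); rows(tg[i:i+5],st); st=tg[min(i+4,len(tg)-1)]; print(np.round(st[0],3))
c=cam("top");W=pts(c).reshape(-1,3)
m=(W[:,1]>0.03)&(W[:,1]<.38)&(W[:,2]>.06)&(W[:,0]>.3)&(W[:,0]<.47);P=W[m]
print(len(P),np.percentile(P[:,2],[0,5,50,95,100]),np.percentile(P[:,0],[0,1,5]))
E
python3 plan.py
```

```text
23
call
[-0.001, -0.103, -0.005, 0.0, 0.0, 0.0]
[-0.002, -0.205, -0.01, 0.0, 0.0, 0.0]
[-0.003, -0.308, -0.015, 0.0, 0.0, 0.0]
[-0.004, -0.41, -0.019, 0.0, 0.0, 0.0]
[-0.08, -0.424, -0.019, 0.0, 0.0, 0.017]
[0.137 0.339 0.26 ]
call
[-0.077, -0.005, 0.0, 0.0, 0.0, 0.017]
[-0.151, -0.021, 0.0, 0.0, 0.0, 0.031]
[-0.226, -0.037, 0.0, 0.0, 0.0, 0.045]
[-0.285, -0.062, 0.0, 0.0, 0.0, 0.057]
[-0.343, -0.087, 0.0, 0.0, 0.0, 0.07]
[0.28  0.235 0.26 ]
call
[-0.063, -0.009, 0.0, 0.0, 0.0, 0.013]
[-0.126, -0.018, 0.0, 0.0, 0.0, 0.025]
[-0.187, -0.037, 0.0, 0.0, 0.0, 0.039]
[-0.247, -0.057, 0.0, 0.0, 0.0, 0.053]
[-0.303, -0.087, 0.0, 0.0, 0.0, 0.065]
[0.351 0.094 0.26 ]
call
[-0.063, -0.005, 0.0, 0.0, 0.0, 0.013]
[-0.125, -0.021, 0.0, 0.0, 0.0, 0.026]
[-0.187, -0.037, 0.0, 0.0, 0.0, 0.04]
[-0.245, -0.063, 0.0, 0.0, 0.0, 0.045]
[-0.302, -0.09, 0.0, 0.0, 0.0, 0.049]
[ 0.359 -0.063  0.26 ]
call
[-0.086, 0.058, 0.04, 0.0, 0.0, 0.0]
[-0.172, 0.116, 0.08, 0.0, 0.0, 0.0]
[-0.258, 0.173, 0.12, 0.0, 0.0, 0.0]
[ 0.45 -0.19  0.2 ]
1861 [0.4460198  0.45368749 0.47226186 0.48747204 0.49327384] [0.4183371  0.41916833 0.42219541]
```

Request:
carry_out --increments '[[[-0.001,-0.103,-0.005,0,0,0],[-0.002,-0.205,-0.01,0,0,0],[-0.003,-0.308,-0.015,0,0,0],[-0.004,-0.41,-0.019,0,0,0],[-0.08,-0.424,-0.019,0,0,0.017]]]' --jaw 0.6

```text
clock: 1.98
tcp_pos: [0.1344, 0.3361, 0.2602]
orientation: [-0.0, 0.189, 0.982, 0.0]
wrist_force: [-0.6, 1.6, 0.4]
finger_gap: 0.0339
grip_force: 0.0
```

Request:
carry_out --increments '[[[-0.077,-0.005,0,0,0,0.017],[-0.151,-0.021,0,0,0,0.031],[-0.226,-0.037,0,0,0,0.045],[-0.285,-0.062,0,0,0,0.057],[-0.343,-0.087,0,0,0,0.07]]]'

```text
clock: 2.6
tcp_pos: [0.2806, 0.2338, 0.26]
orientation: [0.0, 0.4, 0.916, 0.0]
wrist_force: [-0.3, 0.7, -0.8]
finger_gap: 0.0342
grip_force: 0.0
```

Request:
carry_out --increments '[[[-0.063,-0.009,0,0,0,0.013],[-0.126,-0.018,0,0,0,0.025],[-0.187,-0.037,0,0,0,0.039],[-0.247,-0.057,0,0,0,0.053],[-0.303,-0.087,0,0,0,0.065]]]'

```text
clock: 3.22
tcp_pos: [0.3518, 0.0931, 0.26]
orientation: [0.0, 0.578, 0.816, 0.0]
wrist_force: [-0.3, 0.3, 0.7]
finger_gap: 0.034
grip_force: 0.0
```

Request:
carry_out --increments '[[[-0.063,-0.005,0,0,0,0.013],[-0.125,-0.021,0,0,0,0.026],[-0.187,-0.037,0,0,0,0.04],[-0.245,-0.063,0,0,0,0.045],[-0.302,-0.09,0,0,0,0.049]]]'

```text
clock: 3.85
tcp_pos: [0.3594, -0.0643, 0.26]
orientation: [0.0, 0.695, 0.719, 0.0]
wrist_force: [0.0, 1.2, -0.3]
finger_gap: 0.0345
grip_force: 0.0
```

Request:
carry_out --increments '[[[-0.086,0.058,0.04,0,0,0],[-0.172,0.116,0.08,0,0,0],[-0.258,0.173,0.12,0,0,0],[-0.258,0.173,0.12,0,0,0]]]'

```text
clock: 4.35
tcp_pos: [0.4512, -0.1915, 0.1975]
orientation: [-0.001, 0.696, 0.718, -0.0]
wrist_force: [0.2, 1.2, 0.2]
finger_gap: 0.0344
grip_force: 0.0
```

Run:
```python
from h import *
s=env.get_state();print(s["tcp_pos"],q2R(s["orientation"]).as_matrix().round(3),s["joint_pos"])
rows([((.45,-.19,.13),down(1.7)),((.45,-.19,.09),down(1.7)),((.45,-.19,.058),down(1.7))])
```

```text
[ 0.45116766 -0.1915182   0.19749593] [[-0.031  1.    -0.002]
 [ 1.     0.031  0.001]
 [ 0.001 -0.002 -1.   ]] [-5.65324404e-01  1.75489397e-01 -2.65585706e-01  1.13209857e+00
 -1.24139995e-04  9.74289565e-01]
[0.003, -0.002, 0.135, -0.0, -0.0, 0.0]
[0.003, -0.002, 0.215, -0.0, -0.0, 0.0]
[0.003, -0.002, 0.279, -0.0, -0.0, 0.0]
```

Request:
carry_out --increments '[[[0.003,-0.002,0.1,0,0,0],[0.003,-0.002,0.17,0,0,0],[0.003,-0.002,0.225,0,0,0],[0.003,-0.002,0.255,0,0,0],[0.003,-0.002,0.279,0,0,0]]]'

```text
clock: 4.97
tcp_pos: [0.4495, -0.1875, 0.0604]
orientation: [0.0, 0.695, 0.719, 0.0]
wrist_force: [-0.2, -0.3, -0.0]
finger_gap: 0.0345
grip_force: 0.0
```

Run:
```python
from h import *
s=cam("scene");t=cam("top")
a=cv2.resize(s["frame"][210:340,290:450],(640,520),interpolation=cv2.INTER_CUBIC)
cv2.imwrite("pics/c2.png",a)
print(env.get_state()["wrist_force"])
```

```text
[ 0.4841682  -0.36756471 -0.32704196]
```

View pics/c2.png

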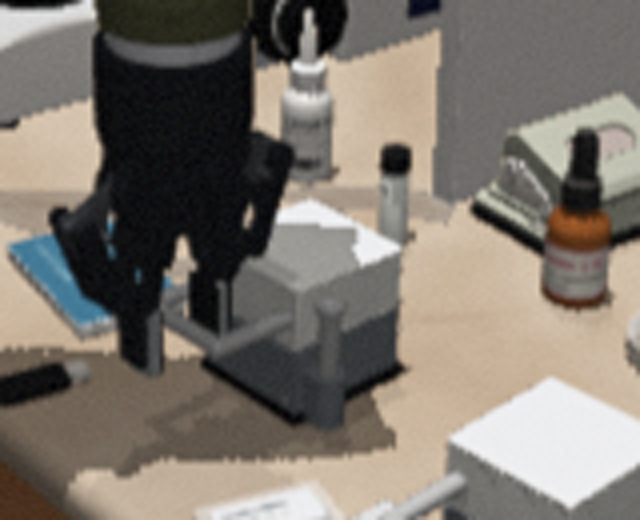

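Crop: the fingers straddle the bar at (190,330), one in front and one behind, between the posts. Closing now.

Request:
carry_out --increments '[[[0,0,0,0,0,0],[0,0,0,0,0,0],[0,0,0,0,0,0],[0,0,0,0,0,0]]]' --jaw 1.0 --squeeze 30

```text
clock: 5.58
tcp_pos: [0.4515, -0.188, 0.0615]
orientation: [0.002, 0.695, 0.719, 0.002]
wrist_force: [5.5, 1.5, -1.8]
finger_gap: 0.0085
grip_force: 29.2
```

```bash
cat > arc.py <<'E'
from h import *
s=env.get_state();print(s["tcp_pos"],s["wrist_force"],s["finger_gap"],s["joint_pos"])
p0=s["tcp_pos"];R0=q2R(s["orientation"]);yw=np.radians(1.7);ux=np.array([np.cos(yw),np.sin(yw),0])
a0=np.radians(7.8)+.02
H=p0+.118*(ux*np.cos(a0)-np.array([0,0,np.sin(a0)])); print("hinge",H)
tg=[]
for th in np.linspace(0,1.72,16)[1:]:
    a=a0+th; tg.append((H+.118*(-ux*np.cos(a)+np.array([0,0,np.sin(a)])),R0))
st=(p0,R0)
for i in range(0,15,5):
    print("call");rows(tg[i:i+5],st);st=tg[i+4];print(st[0])
E
python3 arc.py
```

```text
[ 0.45153348 -0.18803617  0.06150628] [ 5.45642837  1.5297165  -1.81322814] 0.008513973017779957 [-0.56020713  0.29154278 -0.4828734   0.79212649  0.00225347  0.97568582]
hinge [ 0.56804677 -0.18457814  0.04315703]
call
[-0.0, 0.006, -0.026, 0.0, 0.0, 0.0]
[-0.0, 0.015, -0.052, 0.0, 0.0, 0.0]
[-0.0, 0.026, -0.076, 0.0, 0.0, 0.0]
[-0.0, 0.041, -0.099, 0.0, 0.0, 0.0]
[-0.0, 0.058, -0.12, 0.0, 0.0, 0.0]
[ 0.48011314 -0.18718795  0.12180095]
call
[-0.0, 0.019, -0.019, 0.0, 0.0, 0.0]
[-0.0, 0.041, -0.036, 0.0, 0.0, 0.0]
[-0.0, 0.064, -0.05, 0.0, 0.0, 0.0]
[-0.0, 0.088, -0.061, 0.0, 0.0, 0.0]
[-0.001, 0.114, -0.07, 0.0, 0.0, 0.0]
[ 0.53681442 -0.18550509  0.15694491]
call
[-0.0, 0.026, -0.006, 0.0, 0.0, 0.0]
[-0.0, 0.053, -0.008, 0.0, 0.0, 0.0]
[-0.0, 0.08, -0.007, 0.0, 0.0, 0.0]
[-0.001, 0.107, -0.004, 0.0, 0.0, 0.0]
[-0.001, 0.133, 0.003, 0.0, 0.0, 0.0]
[ 0.60350395 -0.18352579  0.15569894]
```

Request:
carry_out --increments '[[[0,0.006,-0.026,0,0,0],[0,0.015,-0.052,0,0,0],[0,0.026,-0.076,0,0,0],[0,0.041,-0.099,0,0,0],[0,0.058,-0.12,0,0,0]]]'

```text
clock: 6.2
tcp_pos: [0.4786, -0.1868, 0.1209]
orientation: [-0.0, 0.695, 0.719, -0.0]
wrist_force: [2.9, -0.8, -7.4]
finger_gap: 0.0087
grip_force: 29.0
```

Request:
carry_out --increments '[[[0,0.019,-0.019,0,0,0],[0,0.041,-0.036,0,0,0],[0,0.064,-0.05,0,0,0],[0,0.088,-0.061,0,0,0],[0,0.114,-0.07,0,0,0]]]'

```text
clock: 6.82
tcp_pos: [0.5343, -0.1844, 0.1571]
orientation: [-0.001, 0.695, 0.719, -0.001]
wrist_force: [-5.5, 3.2, 7.8]
finger_gap: 0.0087
grip_force: 30.3
```

Request:
carry_out --increments '[[[0,0.026,-0.006,0,0,0],[0,0.053,-0.008,0,0,0],[0,0.08,-0.007,0,0,0],[0,0.107,-0.004,0,0,0],[0,0.133,0.003,0,0,0]]]'

```text
clock: 7.45
tcp_pos: [0.6023, -0.1814, 0.1541]
orientation: [-0.001, 0.695, 0.719, 0.001]
wrist_force: [-1.2, 4.7, -0.6]
finger_gap: 0.0087
grip_force: 31.0
```

Request:
carry_out --increments '[[[0,0.006,0.002,0,0,0],[0,0.006,0.002,0,0,0],[0,0.006,0.002,0,0,0]]]'

```text
clock: 7.82
tcp_pos: [0.6057, -0.1813, 0.1529]
orientation: [-0.0, 0.695, 0.719, 0.001]
wrist_force: [0.6, 5.8, 2.6]
finger_gap: 0.0082
grip_force: 31.7
```

Run:
```python
from h import *
s=cam("scene","pics/s3.png");t=cam("top")
a=cv2.resize(s["frame"][190:340,290:450],(640,600),interpolation=cv2.INTER_CUBIC)
cv2.imwrite("pics/c3.png",a)
st=env.get_state();print(st["tcp_pos"],st["wrist_force"],st["finger_gap"],st["joint_pos"])
```

```text
[ 0.60559467 -0.18126872  0.15288157] [0.24852177 5.41084737 3.14237173] 0.008659448515559404 [-0.41873546  0.46430674  0.02910127  1.13553392  0.00224152  1.11695737]
```

View pics/c3.png

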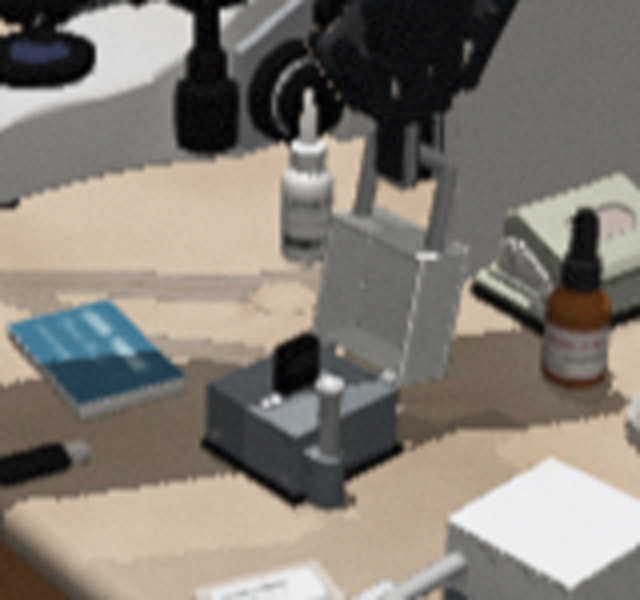

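The cover is open past upright, with the plate's black tab at crop (297,362) still in its slot. I'll push the cover slightly further for clearance, then release.

Request:
carry_out --increments '[[[0,0.01,0.004,0,0,0],[0,0.02,0.008,0,0,0],[0,0.03,0.012,0,0,0],[0,0.03,0.012,0,0,0]]]'

```text
clock: 8.43
tcp_pos: [0.6202, -0.1806, 0.1462]
orientation: [-0.001, 0.695, 0.719, 0.001]
wrist_force: [-0.1, 5.6, -0.1]
finger_gap: 0.009
grip_force: 32.0
```

Request:
carry_out --increments '[[[0,0,0,0,0,0],[0,0,0,0,0,0],[0,0,0,0,0,0]]]' --jaw 0.6

```text
clock: 8.8
tcp_pos: [0.6198, -0.1823, 0.1468]
orientation: [0.0, 0.695, 0.719, -0.0]
wrist_force: [0.0, 0.8, 0.1]
finger_gap: 0.034
grip_force: 0.0
```

Request:
carry_out --increments '[[[0,0,-0.04,0,0,0],[0,0,-0.1,0,0,0],[0,0,-0.18,0,0,0],[0,-0.1,-0.22,0,0,0.0],[0,-0.2,-0.22,0,0,-0.02]]]'

```text
clock: 9.43
tcp_pos: [0.52, -0.1862, 0.2587]
orientation: [0.002, 0.647, 0.762, 0.0]
wrist_force: [-0.0, 0.3, -0.2]
finger_gap: 0.0341
grip_force: 0.0
```

Run:
```python
from h import *
st=env.get_state();print(st["tcp_pos"],st["wrist_force"],st["finger_gap"],st["joint_pos"])
for n in("scene","top"):
    c=cam(n,f"pics/{n}4.png");W=pts(c);x,y,z=W[...,0],W[...,1],W[...,2]
    f=c["frame"].max(-1)
    m=(x>.49)&(x<.56)&(y>-.215)&(y<-.155)&(z>.045)&(z<.08)
    P=W[m]; print(n,"tab",len(P))
    if len(P): print(P.mean(0),np.percentile(P,2,0),np.percentile(P,98,0)); T=P[P[:,2]>.060];print("top",len(T),T.mean(0) if len(T) else 0,T.min(0),T.max(0), cv2.minAreaRect((T[:,:2]*1000).astype(np.float32)))
    m=(x>.54)&(x<.68)&(y>-.25)&(y<-.13)&(z>.08)&(z<.13);P=W[m]
    if len(P): print("cover",np.percentile(P,3,0),np.percentile(P,97,0))
    print([(np.round(d["position"],3),d["score"]) for d in env.find_in(n,"filter_a")])
```

```text
[ 0.52000217 -0.18621153  0.25873007] [-0.00524439  0.33187979 -0.1717388 ] 0.03407170225900399 [-4.89067034e-01  2.63135580e-01 -1.45971847e-03  1.30176597e+00
 -2.98453713e-04  9.18590785e-01]
scene tab 136
[ 0.52359223 -0.1911427   0.05858914] [ 0.51321437 -0.19640352  0.04582774] [ 0.53764563 -0.18387793  0.06875366]
top 66 [ 0.52391564 -0.19049618  0.06506079] [ 0.51281291 -0.19688286  0.06020643] [ 0.53779267 -0.18201619  0.07005998] ((525.1942749023438, -189.9658203125), (14.796940803527832, 24.94422721862793), 86.47897338867188)
cover [ 0.58327544 -0.22113809  0.08069931] [ 0.61911238 -0.15315763  0.12725223]
[(array([ 0.521, -0.194,  0.055]), 0.52), (array([ 0.487, -0.393,  0.068]), 0.24)]
top tab 0
cover [ 0.58602376 -0.1798693   0.08568135] [ 0.62315163 -0.14789059  0.12432843]
[(array([ 0.502, -0.042,  0.008]), 0.74)]
```

Run:
```python
from h import *
s=env.get_state();p=s["tcp_pos"];R=q2R(s["orientation"])
tg=[(p+(np.array([.41,-.186,.22])-p)*k/9,down(9.3+82.4*k/9)) for k in range(1,10)]
rows(tg[:5]);print();rows(tg[5:],tg[4]);print(tg[4][0],tg[-1][0])
```

```text
[0.004, -0.024, 0.008, 0.0, 0.0, -0.026]
[0.007, -0.048, 0.017, 0.0, 0.0, -0.052]
[0.011, -0.072, 0.025, 0.0, 0.0, -0.077]
[0.015, -0.096, 0.033, 0.0, 0.0, -0.102]
[0.019, -0.12, 0.041, 0.0, 0.0, -0.128]

[0.02, -0.014, 0.008, 0.0, 0.0, -0.025]
[0.04, -0.028, 0.017, 0.0, 0.0, -0.051]
[0.06, -0.042, 0.025, 0.0, 0.0, -0.076]
[0.079, -0.056, 0.033, 0.0, 0.0, -0.102]
[ 0.45857528 -0.18585013  0.236621  ] [ 0.41  -0.186  0.22 ]
```

Request:
carry_out --increments '[[[0.004,-0.024,0.008,0,0,-0.026],[0.007,-0.048,0.017,0,0,-0.052],[0.011,-0.072,0.025,0,0,-0.077],[0.015,-0.096,0.033,0,0,-0.102],[0.019,-0.12,0.041,0,0,-0.128]]]'

```text
clock: 10.25
tcp_pos: [0.4603, -0.1861, 0.2362]
orientation: [0.001, 0.296, 0.955, -0.0]
wrist_force: [0.6, -0.3, -0.4]
finger_gap: 0.0341
grip_force: 0.0
```

Request:
carry_out --increments '[[[0.02,-0.014,0.008,0,0,-0.025],[0.04,-0.028,0.017,0,0,-0.051],[0.06,-0.042,0.025,0,0,-0.076],[0.079,-0.056,0.033,0,0,-0.102]]]'

```text
clock: 10.75
tcp_pos: [0.4118, -0.1867, 0.2198]
orientation: [0.001, -0.02, 1.0, -0.0]
wrist_force: [0.6, 0.2, -0.1]
finger_gap: 0.0341
grip_force: 0.0
```

Run:
```python
from h import *
st=env.get_state();print(st["tcp_pos"],q2R(st["orientation"]).as_matrix().round(3),st["joint_pos"])
for n in("scene","top"):
    c=cam(n);W=pts(c);x,y,z=W[...,0],W[...,1],W[...,2]
    m=(x>.49)&(x<.56)&(y>-.215)&(y<-.155)&(z>.045)&(z<.08)
    P=W[m]; print(n,"tab",len(P))
    if len(P): T=P[P[:,2]>.060];print("top",len(T),T.mean(0),T.min(0),T.max(0), cv2.minAreaRect((T[:,:2]*1000).astype(np.float32)))
    m=(x>.48)&(x<.575)&(y>-.24)&(y<-.14)&(z>.03)&(z<.048)&((n=="top")|(z>.037));P=W[m];print("boxtop",len(P),cv2.minAreaRect((P[:,:2]*1000).astype(np.float32)),np.median(P[:,2]))
    hsv=cv2.cvtColor(c["frame"],cv2.COLOR_BGR2HSV)
    bm=(hsv[...,0]>90)&(hsv[...,0]<115)&(hsv[...,1]>100)&(x>.44)&(x<.56)&(y>-.12)&(y<.03)&(z<.03)
    P=W[bm];print(n,"pad",len(P),cv2.minAreaRect((P[:,:2]*1000).astype(np.float32)),np.median(P[:,2]))
    if n=="top": cv2.imwrite("pics/c5.png",cv2.resize(c["frame"][200:300,290:420],(780,600),interpolation=cv2.INTER_CUBIC))
rows([((.525,-.188,.14),down(91.7)),((.525,-.188,.10),down(91.7)),((.525,-.188,.062),down(91.7))])
```

```text
[ 0.41181987 -0.18668998  0.2198377 ] [[-0.999 -0.039  0.001]
 [-0.039  0.999 -0.001]
 [-0.001 -0.001 -1.   ]] [-6.03556024e-01  8.80975381e-02 -3.11641846e-01  1.16975935e+00
  1.14179360e-04 -6.42643103e-01]
scene tab 135
top 64 [ 0.52394202 -0.19060203  0.06534142] [ 0.5122493  -0.19552922  0.0601992 ] [ 0.53863606 -0.18229935  0.06988919] ((525.4370727539062, -189.0169219970703), (12.754925727844238, 26.49443817138672), 87.91974639892578)
boxtop 558 ((534.3521118164062, -195.5394287109375), (82.89318084716797, 85.91883087158203), 2.134981155395508) 0.03984011296955267
scene pad 510 ((496.8916931152344, -48.54376983642578), (96.38531494140625, 61.80259704589844), 80.31998443603516) 0.009002101517722374
top tab 81
top 49 [ 0.52766935 -0.18405336  0.06772287] [ 0.51589245 -0.18959152  0.06097526] [ 0.53998919 -0.17935892  0.07374468] ((527.9404907226562, -184.47463989257812), (10.232526779174805, 24.096221923828125), 89.9914321899414)
boxtop 819 ((535.8258056640625, -189.05958557128906), (79.9966812133789, 77.05207824707031), 2.3426055908203125) 0.040564658466091585
top pad 844 ((498.50701904296875, -47.301822662353516), (96.91513061523438, 63.51655960083008), 80.42611694335938) 0.009780410993373376
[-0.228, -0.011, 0.159, 0.0, -0.0, 0.001]
[-0.228, -0.011, 0.239, 0.0, -0.0, 0.001]
[-0.228, -0.011, 0.315, 0.0, -0.0, 0.001]
```

View pics/c5.png

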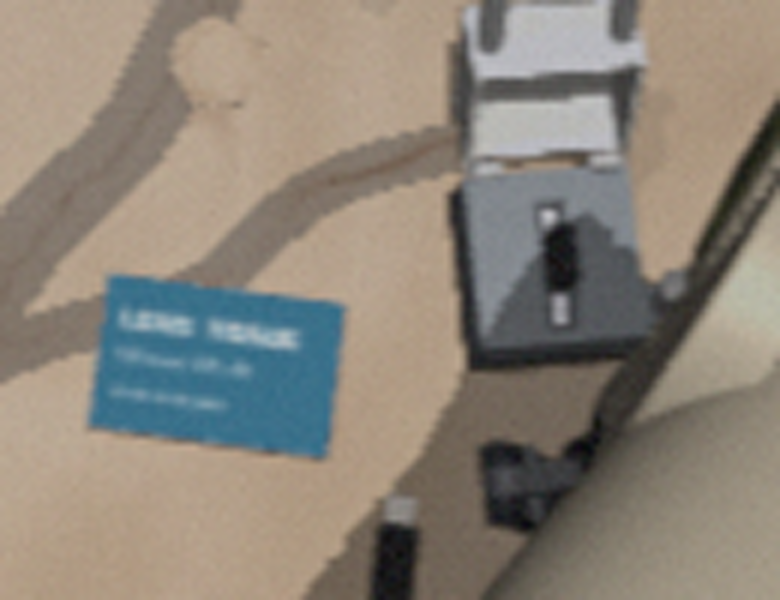

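Request:
carry_out --increments '[[[-0.11,-0.004,0.06,0,0,0.001],[-0.2,-0.007,0.12,0,0,0.001],[-0.228,-0.007,0.16,0,0,0.001],[-0.228,-0.007,0.18,0,0,0.001]]]' --jaw 0.72

```text
clock: 11.35
tcp_pos: [0.5262, -0.1854, 0.1281]
orientation: [-0.0, -0.013, 1.0, 0.0]
wrist_force: [0.5, -0.8, -0.2]
finger_gap: 0.024
grip_force: 0.0
```

Request:
carry_out --increments '[[[0,0,0.03,0,0,0],[0,0,0.06,0,0,0],[0,0,0.09,0,0,0],[0,0,0.115,0,0,0],[0,0,0.135,0,0,0]]]'

```text
clock: 11.98
tcp_pos: [0.5244, -0.1856, 0.0616]
orientation: [-0.0, -0.014, 1.0, 0.0]
wrist_force: [-0.0, 0.1, -0.8]
finger_gap: 0.0237
grip_force: 0.0
```

Run:
```python
from h import *
c=cam("scene");cv2.imwrite("pics/c6.png",cv2.resize(c["frame"][220:320,320:420],(600,600),interpolation=cv2.INTER_CUBIC))
st=env.get_state();print(st["tcp_pos"],st["wrist_force"],st["finger_gap"])
```

```text
[ 0.52379994 -0.18525155  0.06039001] [-0.39843548  0.16608967 -0.98945384] 0.024092272813465678
```

View pics/c6.png

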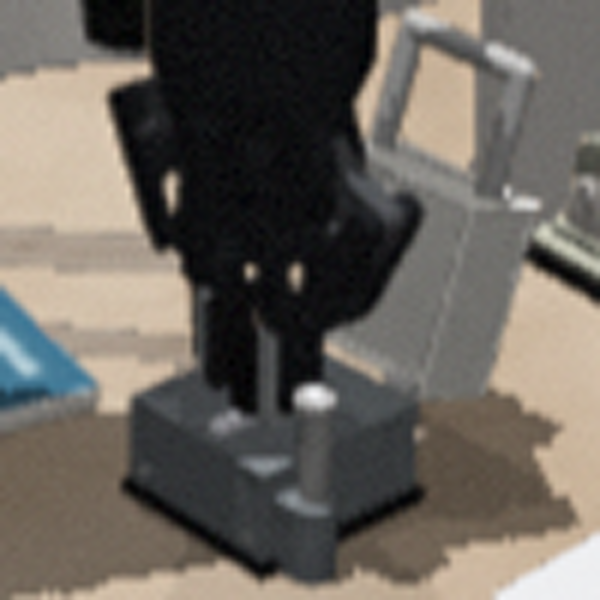

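The fingers straddle the tab at crop (265,370), clear of the pin at (315,400). Closing.

Request:
carry_out --increments '[[[0,0,0,0,0,0],[0,0,0,0,0,0],[0,0,0,0,0,0],[0,0,0,0,0,0]]]' --jaw 1.0 --squeeze 40

```text
clock: 12.52
tcp_pos: [0.5249, -0.1856, 0.0626]
orientation: [0.0, -0.014, 1.0, -0.0]
wrist_force: [-0.4, -1.0, -0.7]
finger_gap: 0.0094
grip_force: 44.6
```

Request:
carry_out --increments '[[[0,0,-0.02,0,0,0],[0,0,-0.05,0,0,0],[0,0,-0.08,0,0,0],[0,0,-0.11,0,0,0],[0,0,-0.11,0,0,0]]]'

```text
clock: 13.15
tcp_pos: [0.5258, -0.1861, 0.1193]
orientation: [0.002, -0.014, 1.0, -0.001]
wrist_force: [0.6, -0.1, -0.6]
finger_gap: 0.0096
grip_force: 44.6
```

Request:
carry_out --increments '[[[0,0,-0.05,0,0,0],[0.01,0.06,-0.09,0,0,0],[0.025,0.14,-0.09,0,0,0],[0.04,0.22,-0.09,0,0,0],[0.048,0.278,-0.09,0,0,0]]]'

```text
clock: 13.78
tcp_pos: [0.4958, -0.0457, 0.1619]
orientation: [-0.0, -0.014, 1.0, 0.0]
wrist_force: [-0.6, -0.3, -0.4]
finger_gap: 0.0087
grip_force: 44.6
```

Request:
carry_out --increments '[[[0,0,0,0,0,0],[0,0,0,0,0,0],[0,0,0,0,0,0],[0,0,0,0,0,0]]]'

```text
clock: 14.28
tcp_pos: [0.497, -0.0481, 0.1622]
orientation: [-0.0, -0.013, 1.0, 0.0]
wrist_force: [-0.5, -0.1, -0.6]
finger_gap: 0.0092
grip_force: 44.6
```

Run:
```python
from h import *
c=cam("scene");cv2.imwrite("pics/c7.png",cv2.resize(c["frame"][180:340,270:470],(750,600),interpolation=cv2.INTER_CUBIC))
st=env.get_state();print(st["tcp_pos"],st["wrist_force"],st["finger_gap"],abs(st["qvel"]).max(),st["clock"])
for n in("scene","top"):
    if n=="top": cam(n)
    for k in("tissue_book","filter_a"): print(n,k,[(np.round(d["position"],3),round(d["score"],2)) for d in env.find_in(n,k)])
```

```text
[ 0.49688182 -0.04802423  0.16215009] [-0.32006101 -0.47732833  0.57159966] 0.008902428079159166 0.0032602896688605472 14.325
scene tissue_book [(array([0.47 , 0.386, 0.013]), 0.84), (array([ 0.496, -0.06 ,  0.008]), 0.81), (array([ 0.496, -0.052,  0.125]), 0.28)]
scene filter_a [(array([ 0.495, -0.05 ,  0.125]), 0.77)]
top tissue_book [(array([0.469, 0.402, 0.008]), 0.75)]
top filter_a []
```

View pics/c7.png

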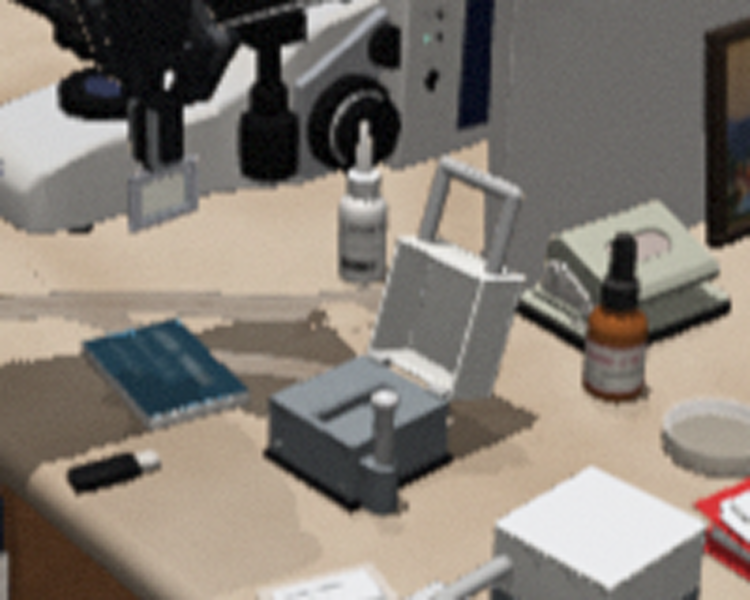

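The plate is held upright above the pad at crop (165,195). The slot is empty, the cover stays open and the other box is shut, so I'm handing in.

```bash
python3 -c "
from workcell import env
print(env.hand_in())"
```

```text
the job is handed in; nothing more can be done
None
```

I opened the cover of the box with the raised pin past upright, drew out its filter plate, and handed the job in with the plate held still and upright about 10 cm above the middle of the lens tissue pad; no verdict was returned.

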